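# Lock the wheel spindle: line up the slotted disc and push the lock bar through

### The job

Lock the spindle on the blue unit: push the red finger post round until the slot across the disc is in line with the lock bar, then push the bar by its upright yellow tab through the slot until it is fully home in the keeper on the far side. Only push with the fingers: do not grip the post or the tab, lift the bar or force anything, and leave the jars, tools and other things on the bench where they are.

Things in the scene. Friction and masses are not known exactly. Their poses are not given: they have to be found in the camera images.
- spindle_unit: blue steel base bolted to the bench, 310 mm long (x -215 to +95), 118 mm wide at the disc, 72 mm along the channel, 10 mm thick. Origin on the bench under the disc's axis; z up; +x is the way the lock bar is pushed. On y = 0 lie the bar's channel (x -210 to -53), the disc (x -48 to +48) and the keeper (x +56 to +85).
- channel_rear (a point): rear end of the bar's open channel, at rail-top height (28 mm above the bench), axes as the unit. Two aluminium rails, each 16 mm wide and 17 mm apart, flank the bar from here for 157 mm; the rear is open.
- keeper_end (a point): middle of the keeper's end wall, 72 mm along +x from the disc's axis, 23 mm above the bench. The keeper is a blue pocket 19 mm wide, open on top and towards the disc; its top is 34 mm above the bench.
- spindle_disc (a joint): turn of the steel disc (96 mm across, top 30 mm above the bench), rad, counter-clockwise from above positive. A slot 20 mm wide, open on top, runs right across it. At 0 and at +-pi the slot is in line with the bar and the post stands at the unit's +y side (0) or -y side (+-pi); either will do. Turns either way, light friction (0.08 N m), stays where left.
- finger_post (a point): centre of the top of the red upright finger post on the disc, 68 mm above the bench: 16 mm in diameter, 38 mm tall, 36 mm from the disc's axis, a quarter turn counter-clockwise from the slot. The axes turn with the disc: x runs along the slot, y from the disc's axis to the post.
- lock_bar: loose brass bar, 14 mm wide and high, 138 mm long, about 0.26 kg, lying in the channel. Origin on its underside below the tip of the nose, 16 mm above the bench; x points forward to the nose, z up. The last 14 mm of the nose taper to 5 mm. It starts with the nose 6 to 14 mm short of the disc's rim and is home when the nose meets the keeper's end wall.
- bar_nose (a point): tip of the bar's nose, halfway up the bar; axes as the bar
- bar_tab (a point): centre of the upright yellow tab at the rear of the bar, 130 mm behind the nose tip, 47 mm above the bench: 12 mm thick along the bar, 30 mm wide across it, from 30 to 63 mm above the bench.
- glaze_jar: cream jar with a red lid, 52 mm in diameter, 66 mm tall, standing between the unit and the robot; bystander; origin at its foot
- tile_chip: speckled tile chip, 46 x 38 x 12 mm, lying between the unit and the robot; bystander; origin under its centre
- masking_tape: roll of masking tape, 104 mm across, 25 mm tall, lying flat to the right; bystander; origin under its centre
- rust_jar: rust-brown jar with a white lid, 58 mm in diameter, 80 mm tall, to the right; bystander; origin at its foot
- mug: white spotted mug, 82 mm in diameter, 91 mm tall, at the left back; bystander; origin at its foot
- shears: shears with red rings, 201 x 88 x 10 mm, lying to the left; bystander; origin under the centre

How it is judged:
By the outcome, as a careful person would: the job done as asked, in the order asked, and still so for the second after the job is handed in, with the robot touching nothing.
It also fails if it takes over 45 s, if anything falls off the work surface, if the arm or the gripper's body presses on something with over 40 N, if the wrist force passes 120 N, or if a joint passes its speed limit or range.

### The arm

A 6-joint arm with a two-finger parallel gripper is mounted at the origin on a cart in front of the work surface, level with it; the furniture and walls round the work are solid. World frame = base frame: x ahead of the robot, y to its left, z up, the work surface at z = 0. Lengths are in m, angles in rad, forces in N, time in s.
With the tool pointing down it reaches from about 0.375 to 0.975 m from the base axis. Payload 3.8 kg.
Tool frame: the origin (TCP) lies at the very end of the fingers, on their centre line; the grasp point (between the pads) lies 19 mm behind it; z points along the fingers, y is the line along which they close (so a half turn about z gives the same grasp; the last joint's range is limited). The gripper opens to 85 mm and grips with 20 to 120 N. Pads are 22 mm wide; open, the fingers measure 114 mm over their backs; the gripper's body (76 mm by 85 mm) begins 54 mm behind the grasp point. The pads swing forward as they close: fully open they stand 13 mm farther back than shut.
Start: joints at [-1.151, 0.264, 1.604, -0, 1.274, -0.037], TCP at [0.298, -0.606, 0.231] pointing down, gripper open.
Joint ranges: [-2.63, 2.63], [-0.94, 2.18], [0.31, 2.57], [-1.31, 4.45], [0, 2.66], [-2.55, 2.55]. Speed limits (rad/s): [2.57, 2.57, 3.14, 3.14, 3.14, 3.14].

### API

Orientations are given as a rotation vector (axis times angle).
In Python, from workcell import monitor, viewer, workorder gives the robot as it stands.
- The arm moves only by the tool jog_arm, never from a script. Its argument "commands" is a list of rows, each an object with "travel": the shift along the tool's x, y, z in mm, a list of three; "rot": the turn, a rotation vector about the tool's x, y, z in degrees, a list of three; "claw": the closure in counts, from 0 (fully open) to 255 (shut). A call has exactly 5 rows; each row shifts and turns the commanded pose from where the row before left it, along the tool's axes as they then stand; what a row does not reach is not made up. A row lasts 1/10 s, in which the tool goes at most 50 mm and 8.59 degrees, less where a joint would pass 70% of its speed; a pose out of reach is approached as far as the arm can. A call is refused whole if a number of a shift passes 50 or a number of a turn 8.59, either way. A call with a gripper value outside its range is refused whole. The fingers move at their own pace and stop on an object; "force" is the grip in N (left out, the last holds). Time passes only in rows, so rows that do not move let the fingers close, or fill a call up. It gives the time, the measured TCP pose, the force, the opening and the grip force at its end, in the units of the state.
- monitor.read_state(): the state, without advancing time (a new reading comes with each control period).
- viewer.read_camera(name): name is "side" or "top" or "wrist"; returns a dict with "color" (384x512x3 uint8, blue, green, red), "camera_matrix" (3x3 intrinsics, pixels), "R" (3x3) and "t" (3): a world point X has camera coordinates R X + t. Camera axes: x right, y down, z forward; pixel columns grow to the right and rows downward; lengths in m; the calibration is good to about 2 mm. A picture is of the moment at which its call begins. There is no depth.
- workorder.finish_job(): hands the job in; it is judged then, once.
The state is a dict: "time": time; "q": joint angles; "joint_vel": joint speeds; "joint_torque": joint torques, N m; "tool_pos": TCP position; "tcp_rot": TCP orientation; "wrist_force": force on the tool from outside, world axes, zero at the start; "torque": the same for the moment, N m; "width": opening from 0.0 (shut) to 1.0 (fully open); "grip_force": force on a finger pad.
Only numpy, scipy, OpenCV 4.12 (cv2) and the standard library are available. Lean on these libraries where they do the work, as an engineer would, in place of code of your own. Each camera call takes 0.05 s, during which the arm holds its last target. There are 200 camera calls.

## Working session

There is one attempt and no reset: what is moved stays moved. The work goes in short steps, Python scripts to look and compute and a tool call to move; the robot and the scene stay as the last step left them, time stands still between calls to the robot, and variables do not carry over. Pictures are saved under pics/ and viewed, at most 10 in all, crops included, and the job is handed in when it is done.

Besides the shell and the picture viewer there is one more tool, called by a JSON object that holds its "name" and its "arguments". jog_arm: Moves the arm, as the interface text tells. Its arguments: {"type":"object","properties":{"commands":{"type":"array","items":{"type":"object","properties":{"travel":{"type":"array","items":{"type":"number"}},"rot":{"type":"array","items":{"type":"number"}},"claw":{"type":"number"}}}},"force":{"type":"number"}},"required":["commands"]}

```bash
mkdir -p pics; python3 - <<'E'
from workcell import monitor, viewer
import cv2,pickle
s=monitor.read_state();print(s)
for n in("top","side"):
    c=viewer.read_camera(n);cv2.imwrite(f"pics/{n}0.png",c["color"]);pickle.dump(c,open(f"{n}0.pkl","wb"));print(n,c["camera_matrix"],c["R"],c["t"])
E
```

```text
{'time': 0.0, 'q': array([-1.15090848e+00,  2.64763824e-01,  1.60537304e+00,  4.53851927e-05,
        1.27369028e+00, -3.69135345e-02]), 'joint_vel': array([-0.00044981, -0.0007758 ,  0.000524  , -0.00074463, -0.00021371,
        0.00094656]), 'joint_torque': array([ 3.86465599e-04, -5.15112376e+01, -3.67314005e+01,  3.48389358e-05,
        1.30702194e-02,  1.86037170e-06]), 'tool_pos': array([ 0.29743604, -0.605125  ,  0.22995535]), 'tcp_rot': array([-3.05786469e+00, -7.10800576e-01,  6.00687448e-04]), 'wrist_force': array([-0.38788555, -0.52277041,  0.71900519]), 'torque': array([-0.00483284, -0.07341201,  0.00416975]), 'grip_force': 0.0, 'width': 0.9967514561103236}
top [[491.90434781   0.         253.18635712]
 [  0.         491.90434781 192.27250272]
 [  0.           0.           1.        ]] [[ 0.01030042 -0.99990235  0.0094441 ]
 [-0.99634211 -0.01106407 -0.08473482]
 [ 0.08483103 -0.00853675 -0.99635878]] [0.00754124 0.49855273 1.24385921]
side [[359.0017748    0.         256.65209421]
 [  0.         359.0017748  187.61265026]
 [  0.           0.           1.        ]] [[-0.99842454 -0.05013869  0.02519042]
 [-0.0476504   0.52057258 -0.85248673]
 [ 0.02962913 -0.852344   -0.52214157]] [0.4670572  0.07331496 1.03886438]
```

View pics/top0.png

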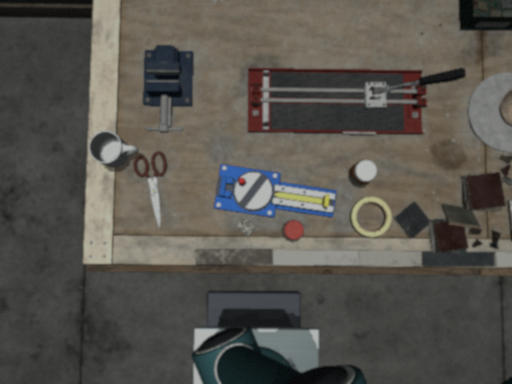

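View pics/side0.png

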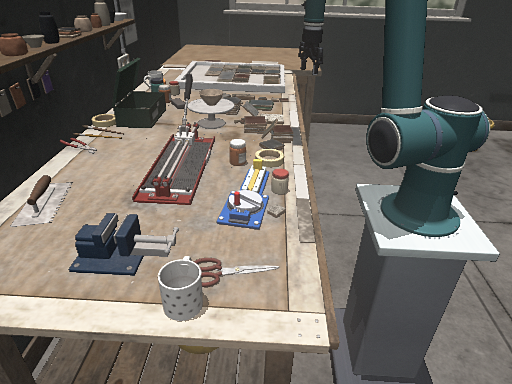

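The top view shows the unit with its disc near (254,190), the red post near (243,182), the slot diagonal, and the yellow tab near (328,201). The bar is pushed to image left (world +y). Next I'll measure these.

```bash
cat > h.py <<'E'
import numpy as np,cv2
def ray(c,uv,z):
    K,R,t=c["camera_matrix"],c["R"],c["t"]
    d=R.T@np.linalg.solve(K,[uv[0],uv[1],1]);o=-R.T@t
    return o+d*(z-o[2])/d[2]
def px(c,X):
    p=c["camera_matrix"]@(c["R"]@np.asarray(X,float)+c["t"]);return p[:2]/p[2]
def blobs(c,lo,hi,box,amin=8):
    h=cv2.cvtColor(c["color"],cv2.COLOR_BGR2HSV);m=cv2.inRange(h,np.array(lo),np.array(hi))
    x0,y0,x1,y1=box;k=np.zeros_like(m);k[y0:y1,x0:x1]=m[y0:y1,x0:x1]
    n,l,s,ce=cv2.connectedComponentsWithStats(k)
    return k,[(s[i][4],ce[i],s[i][:4]) for i in range(1,n) if s[i][4]>=amin]
E
python3 - <<'E'
import pickle,cv2,numpy as np
from h import *
c=pickle.load(open("top0.pkl","rb"));b=(205,155,345,225)
for nm,lo,hi in[("blue",(105,120,60),(130,255,255)),("yel",(22,90,90),(35,255,255)),("red",(0,150,80),(8,255,255)),("red2",(172,150,80),(180,255,255))]:
    k,bl=blobs(c,lo,hi,b);print(nm,[(a,ce.round(1),list(r)) for a,ce,r in bl])
    if nm=="blue":
        r=cv2.minAreaRect(cv2.findNonZero(k));print(r,[ray(c,p,.01).round(4) for p in cv2.boxPoints(r)])
im=c["color"][155:225,205:345];cv2.imwrite("pics/crop0.png",cv2.resize(im,None,fx=5.7,fy=5.7,interpolation=cv2.INTER_CUBIC))
E
```

```text
blue [(np.int32(1397), array([255.4, 192.6]), [np.int32(214), np.int32(165), np.int32(122), np.int32(52)])]
((275.4335021972656, 194.68206787109375), (117.99638366699219, 44.2486457824707), 8.746162414550781) [array([0.4585, 0.1143, 0.01  ]), array([0.5728, 0.0987, 0.01  ]), array([ 0.5292, -0.2054,  0.01  ]), array([ 0.4154, -0.1875,  0.01  ])]
yel [(np.int32(291), array([305.1, 198.2]), [np.int32(275), np.int32(193), np.int32(55), np.int32(14)])]
red [(np.int32(19), array([241.4, 180.9]), [np.int32(239), np.int32(179), np.int32(5), np.int32(5)])]
red2 []
```

View pics/crop0.png

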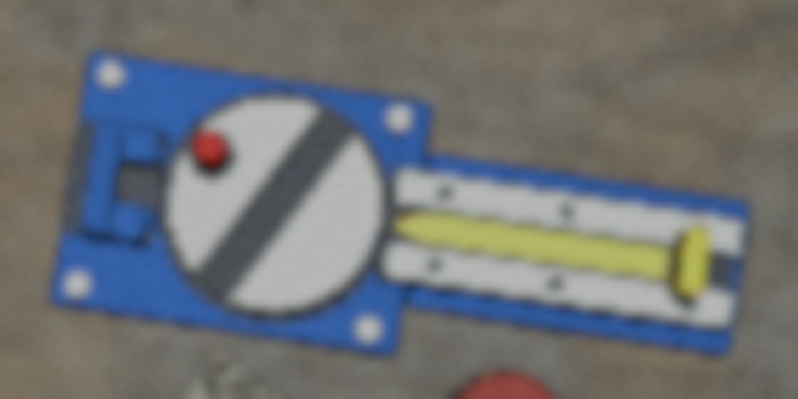

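The crop shows the disc centre near (275,203), post top near (210,148), slot running from (215,285) to (340,120), nose tip near (398,222) and tab near (690,262). I'll convert these to world coordinates.

```bash
python3 - <<'E'
import pickle,cv2,numpy as np
from h import *
c=pickle.load(open("top0.pkl","rb"))
f=lambda u,v,z: ray(c,((u+.5)/5.7-.5+205,(v+.5)/5.7-.5+155),z)[:2]
D=f(275,203,.03);P=f(210,146,.068);N=f(400,222,.03);T=f(692,258,.063)
s1=f(215,285,.03);s2=f(340,120,.03)
a=np.degrees(np.arctan2(*(D-T)[::-1]));print("D",D,"P",P,"N",N,"T",T,"ang",a, np.degrees(np.arctan2(*(D-N)[::-1])), "len",np.linalg.norm(D-T),np.linalg.norm(P-D),np.linalg.norm(N-T))
for nm,p,q in(("u-edge1",(430,155),(748,203)),("u-edge2",(395,302),(725,353)),("base-low",(55,303),(395,352)),("base-top",(92,55),(430,103))):
    d=f(*p,.01)-f(*q,.01);print(nm,np.degrees(np.arctan2(d[1],d[0])))
print("slot",np.degrees(np.arctan2(*(s2-s1)[::-1]))%180,"post",np.degrees(np.arctan2(*(P-D)[::-1])))
E
```

```text
D [0.50298618 0.01390866] P [0.52417762 0.04274989] N [ 0.49506369 -0.04218741] T [ 0.4779785  -0.16797869] ang 82.17149020236947 81.96124307632172 len 0.1835984495670539 0.03578958343570345 0.12694624760188955
u-edge1 82.01583848756822
u-edge2 81.82407460258361
base-low 82.41226835143623
base-top 82.51724562746728
slot 143.5688721493127 post 53.692969083941634
```

{"name": "jog_arm", "arguments": {"commands": [{"travel": [0,0,0],"rot": [0,0,-8],"claw": 255},{"travel": [0,0,0],"rot": [0,0,-8],"claw": 255},{"travel": [0,0,0],"rot": [0,0,-8],"claw": 255},{"travel": [0,0,0],"rot": [0,0,-8],"claw": 255},{"travel": [0,0,0],"rot": [0,0,-8],"claw": 255}]}}

```text
time: 0.6
tool_pos: [0.2975, -0.6053, 0.2305]
tcp_rot: [-2.626, -1.722, -0.0]
wrist_force: [0.5, 0.5, 0.6]
width: 0.142
grip_force: 0.0
```

{"name": "jog_arm", "arguments": {"commands": [{"travel": [0,0,0],"rot": [0,0,-8],"claw": 255},{"travel": [0,0,0],"rot": [0,0,-8],"claw": 255},{"travel": [40,8,0],"rot": [0,0,0],"claw": 255},{"travel": [40,8,0],"rot": [0,0,0],"claw": 255},{"travel": [40,8,0],"rot": [0,0,0],"claw": 255}]}}

```text
time: 1.1
tool_pos: [0.3377, -0.4887, 0.2303]
tcp_rot: [-2.368, -2.062, -0.001]
wrist_force: [1.3, 0.4, 0.6]
width: -0.001
grip_force: 0.0
```

{"name": "jog_arm", "arguments": {"commands": [{"travel": [45,9,0],"rot": [0,0,0],"claw": 255},{"travel": [45,9,0],"rot": [0,0,0],"claw": 255},{"travel": [45,9,0],"rot": [0,0,0],"claw": 255},{"travel": [45,9,0],"rot": [0,0,0],"claw": 255},{"travel": [45,9,0],"rot": [0,0,0],"claw": 255}]}}

```text
time: 1.6
tool_pos: [0.413, -0.2714, 0.2309]
tcp_rot: [-2.368, -2.064, -0.0]
wrist_force: [0.4, 0.0, 0.2]
width: -0.004
grip_force: 0.0
```

{"name": "jog_arm", "arguments": {"commands": [{"travel": [45,9,0],"rot": [0,0,0],"claw": 255},{"travel": [45,9,0],"rot": [0,0,0],"claw": 255},{"travel": [45,9,0],"rot": [0,0,0],"claw": 255},{"travel": [0,0,0],"rot": [0,0,0],"claw": 255},{"travel": [0,0,0],"rot": [0,0,0],"claw": 255}]}}

```text
time: 2.1
tool_pos: [0.4581, -0.1423, 0.2309]
tcp_rot: [-2.364, -2.068, 0.001]
wrist_force: [-0.7, 0.3, -0.2]
width: 0.001
grip_force: 0.0
```

```bash
python3 - <<'E'
from workcell import viewer
import cv2,pickle
c=viewer.read_camera("wrist");cv2.imwrite("pics/w1.png",c["color"]);pickle.dump(c,open("w1.pkl","wb"))
E
```

```text
(no output)
```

View pics/w1.png

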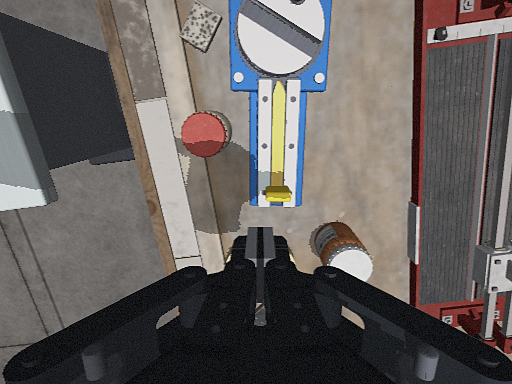

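The wrist view looks along the unit: nose tip (279,82), tab (278,192), disc centre near (281,28). Rust jar at (342,260) and glaze jar at (205,135) are both well clear of the channel line.

```bash
python3 - <<'E'
import pickle
from h import *
c=pickle.load(open("w1.pkl","rb"))
h=cv2.cvtColor(c["color"],cv2.COLOR_BGR2HSV)
k,bl=blobs(c,(22,90,60),(35,255,255),(255,60,305,210));print([(a,ce.round(1),list(r)) for a,ce,r in bl])
pts=cv2.findNonZero(k)[:,0]
nose=ray(c,(279.5,81),.023);
ys=pts[:,1]
mid=[(pts[ys==y][:,0].mean(),y) for y in range(95,180,5)]
W=np.array([ray(c,p,.03)[:2] for p in mid]);vx,vy,x0,y0=cv2.fitLine(W.astype(np.float32),2,0,.01,.01).ravel();print("bar ang",np.degrees(np.arctan2(vy,vx)),"pt",x0,y0)
for y in range(183,206,2):
    r=pts[ys==y][:,0]; print(y,r.min() if len(r) else 0,r.max() if len(r) else 0,h[y,278])
print("nose",nose, "Ttop rear/front",ray(c,(278.5,195),.063),ray(c,(278.5,186),.063))
# disc outline: white/grey rim lower boundary
m=cv2.inRange(h,(0,0,140),(180,60,255));m[77:]=0;m[:,:233]=0;m[:,331:]=0
cs=cv2.findNonZero(cv2.morphologyEx(m,cv2.MORPH_OPEN,np.ones((3,3))))
hull=cv2.convexHull(cs)[:,0];W=np.array([ray(c,p,.03)[:2] for p in hull if p[1]>25])
from scipy.optimize import least_squares
r=least_squares(lambda q:np.hypot(*(W-q).T)-.048,[.503,.014]);print("disc",r.x,np.abs(r.fun).max())
E
```

```text
[(np.int32(1600), array([277.8, 147.2]), [np.int32(265), np.int32(81), np.int32(26), np.int32(121)])]
bar ang 81.856285 pt 0.4857553 -0.10363778
183 272 281 [ 21 143 157]
185 274 280 [ 21 143 159]
187 266 287 [ 24 174 107]
189 266 288 [ 25 174 107]
191 265 289 [ 26 223  89]
193 266 290 [ 25 198 170]
195 266 290 [ 26 171 189]
197 266 290 [ 25 177 176]
199 266 290 [ 30 163 227]
201 270 287 [ 24 159 178]
203 0 0 [139  18 116]
205 0 0 [107 210 169]
nose [ 0.49526415 -0.04198025  0.023     ] Ttop rear/front [ 0.47697236 -0.1681666   0.063     ] [ 0.47821181 -0.15740771  0.063     ]
disc [ 0.49906471 -0.03155293] 0.007529963653156349
```

{"name": "jog_arm", "arguments": {"commands": [{"travel": [46,9.5,0],"rot": [0,0,0],"claw": 255},{"travel": [46,9.5,0],"rot": [0,0,0],"claw": 255},{"travel": [46,9.5,0],"rot": [0,0,0],"claw": 255},{"travel": [46,9.5,0],"rot": [0,0,0],"claw": 255},{"travel": [46,9.5,0],"rot": [0,0,0],"claw": 255}]}}

```text
time: 2.65
tool_pos: [0.5373, 0.0777, 0.2312]
tcp_rot: [2.371, 2.061, -0.001]
wrist_force: [0.2, -1.1, -0.1]
width: -0.002
grip_force: 0.0
```

{"name": "jog_arm", "arguments": {"commands": [{"travel": [0,0,45],"rot": [0,0,0],"claw": 255},{"travel": [0,0,45],"rot": [0,0,0],"claw": 255},{"travel": [0,0,30],"rot": [0,0,0],"claw": 255},{"travel": [0,0,0],"rot": [0,0,0],"claw": 255},{"travel": [0,0,0],"rot": [0,0,0],"claw": 255}]}}

```text
time: 3.15
tool_pos: [0.5366, 0.0766, 0.1112]
tcp_rot: [-2.37, -2.062, 0.002]
wrist_force: [1.0, 0.6, 0.1]
width: 0.001
grip_force: 0.0
```

```bash
cat > u.py <<'E'
from workcell import monitor
import numpy as np
s=monitor.read_state();a=np.radians(82.1);u=np.array([np.cos(a),np.sin(a)]);v=np.array([-u[1],u[0]])
d=s["tool_pos"][:2]-[.5028,.0139];print("unit x,y mm",(d@u*1e3).round(1),(d@v*1e3).round(1),"z",s["tool_pos"][2],"F",s["wrist_force"].round(1),s["time"])
E
python3 u.py; python3 - <<'E'
from workcell import viewer
import cv2,pickle
c=viewer.read_camera("wrist");cv2.imwrite("pics/w2.png",c["color"]);pickle.dump(c,open("w2.pkl","wb"))
E
```

```text
unit x,y mm 66.7 -24.9 z 0.11115411465758646 F [1.  0.6 0.1] 3.15
```

View pics/w2.png

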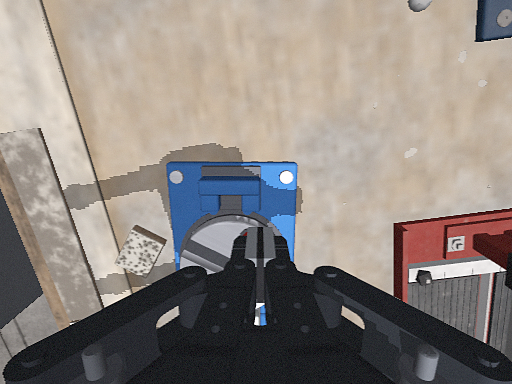

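The fingers (tips near (260,228)) stand just behind the keeper side of the post, over the unit, and nothing lies under them except the base. Going down and starting the push.

{"name": "jog_arm", "arguments": {"commands": [{"travel": [3,0,30],"rot": [0,0,0],"claw": 255},{"travel": [0,0,26],"rot": [0,0,0],"claw": 255},{"travel": [0,0,10],"rot": [0,0,0],"claw": 255},{"travel": [0,0,0],"rot": [0,0,0],"claw": 255},{"travel": [0,0,0],"rot": [0,0,0],"claw": 255}]}}

```text
time: 3.7
tool_pos: [0.5387, 0.0809, 0.0472]
tcp_rot: [2.367, 2.063, 0.004]
wrist_force: [0.4, -0.1, 0.6]
width: -0.003
grip_force: 0.0
```

{"name": "jog_arm", "arguments": {"commands": [{"travel": [-5,0,0],"rot": [0,0,0],"claw": 255},{"travel": [-5,0,0],"rot": [0,0,0],"claw": 255},{"travel": [-5,0,0],"rot": [0,0,0],"claw": 255},{"travel": [-4,1,0],"rot": [0,0,0],"claw": 255},{"travel": [-4,1,0],"rot": [0,0,0],"claw": 255}]}}

```text
time: 4.2
tool_pos: [0.5359, 0.0575, 0.0454]
tcp_rot: [2.368, 2.064, 0.0]
wrist_force: [-0.7, 3.5, 1.2]
width: -0.006
grip_force: 2.0
```

{"name": "jog_arm", "arguments": {"commands": [{"travel": [-4,1,0],"rot": [0,0,0],"claw": 255},{"travel": [-4,1,0],"rot": [0,0,0],"claw": 255},{"travel": [-4,1,0],"rot": [0,0,0],"claw": 255},{"travel": [-4,1,0],"rot": [0,0,0],"claw": 255},{"travel": [-3,0,0],"rot": [0,0,0],"claw": 255}]}}

```text
time: 4.7
tool_pos: [0.5475, 0.0429, 0.0473]
tcp_rot: [2.365, 2.055, 0.034]
wrist_force: [26.4, 20.9, -20.5]
width: 0.001
grip_force: 18.1
```

```bash
python3 u.py
```

```text
unit x,y mm 34.9 -40.3 z 0.047307079147337866 F [ 26.4  20.9 -20.5] 4.7
```

The force says the post is bearing on the finger's flank and not its face, so I'll back off and look.

{"name": "jog_arm", "arguments": {"commands": [{"travel": [5,0,0],"rot": [0,0,0],"claw": 255},{"travel": [10,0,0],"rot": [0,0,0],"claw": 255},{"travel": [15,0,0],"rot": [0,0,0],"claw": 255},{"travel": [15,0,-10],"rot": [0,0,0],"claw": 255},{"travel": [0,0,-40],"rot": [0,0,0],"claw": 255}]}}

```text
time: 5.2
tool_pos: [0.5388, 0.0847, 0.0914]
tcp_rot: [-2.361, -2.062, 0.013]
wrist_force: [0.3, 0.3, -0.7]
width: -0.0
grip_force: 0.0
```

```bash
python3 u.py; python3 - <<'E'
from workcell import viewer
import cv2,pickle,numpy as np
c=viewer.read_camera("top");w=viewer.read_camera("wrist");pickle.dump(c,open("t3.pkl","wb"))
im=c["color"][155:225,205:345];a=cv2.resize(im,(798,399),interpolation=cv2.INTER_CUBIC)
b=w["color"][130:300,100:400];b=cv2.resize(b,(340,192))
o=np.zeros((600,798,3),np.uint8);o[:399]=a;o[404:596,:340]=b
cv2.imwrite("pics/c3.png",o)
E
```

```text
unit x,y mm 75.0 -25.9 z 0.09144856266985583 F [ 0.3  0.3 -0.7] 5.2
```

View pics/c3.png

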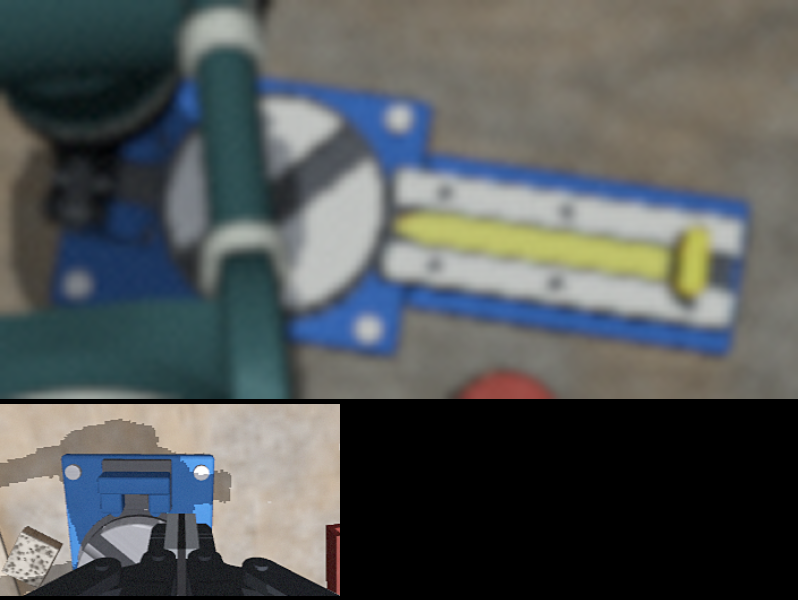

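The slot has turned about 13° the right way (visible part (275,205) to (350,140)), but the finger ran off the outer side of the post. I'll approach again further in, with the flat face on the post, and follow the arc.

{"name": "jog_arm", "arguments": {"commands": [{"travel": [0,-6,20],"rot": [0,0,0],"claw": 255},{"travel": [0,0,26],"rot": [0,0,0],"claw": 255},{"travel": [-10,0,0],"rot": [0,0,0],"claw": 255},{"travel": [-10,0,0],"rot": [0,0,0],"claw": 255},{"travel": [-6,0,0],"rot": [0,0,0],"claw": 255}]}}

```text
time: 5.8
tool_pos: [0.5345, 0.0573, 0.0504]
tcp_rot: [2.368, 2.063, 0.001]
wrist_force: [-0.3, -0.4, -0.3]
width: 0.0
grip_force: 0.0
```

{"name": "jog_arm", "arguments": {"commands": [{"travel": [-4,1,0],"rot": [0,0,0],"claw": 255},{"travel": [-3,2,0],"rot": [0,0,0],"claw": 255},{"travel": [-3,2,0],"rot": [0,0,0],"claw": 255},{"travel": [-3,2,0],"rot": [0,0,0],"claw": 255},{"travel": [0,0,0],"rot": [0,0,0],"claw": 255}]}}

```text
time: 6.3
tool_pos: [0.5416, 0.0447, 0.0506]
tcp_rot: [2.367, 2.062, 0.007]
wrist_force: [3.0, 3.0, 1.2]
width: 0.002
grip_force: 1.8
```

```bash
python3 u.py
```

```text
unit x,y mm 35.9 -34.2 z 0.05062205051776025 F [3.  3.  1.2] 6.3
```

{"name": "jog_arm", "arguments": {"commands": [{"travel": [8,0,0],"rot": [0,0,0],"claw": 255},{"travel": [8,0,0],"rot": [0,0,0],"claw": 255},{"travel": [0,-6,0],"rot": [0,0,0],"claw": 255},{"travel": [0,-6,0],"rot": [0,0,0],"claw": 255},{"travel": [0,0,2],"rot": [0,0,0],"claw": 255}]}}

```text
time: 6.8
tool_pos: [0.5278, 0.062, 0.0469]
tcp_rot: [-2.367, -2.065, 0.002]
wrist_force: [0.3, -0.5, 0.4]
width: -0.001
grip_force: 0.0
```

```bash
python3 u.py; python3 - <<'E'
from workcell import viewer
from h import *
c=viewer.read_camera("side")
k,bl=blobs(c,(0,150,60),(8,255,255),(215,170,275,230),3)
a=np.radians(82.1);u=np.array([np.cos(a),np.sin(a)]);v=np.array([-u[1],u[0]])
for A,ce,r in bl:
    for z in(.05,.068):
        d=(ray(c,ce,z)[:2]-[.5028,.0139])*1e3;print(A,ce.round(1),r,z,(d@u).round(1),(d@v).round(1))
cv2.imwrite("pics/s4.png",cv2.resize(c["color"][170:240,205:295],None,fx=7,fy=7,interpolation=cv2.INTER_CUBIC))
E
```

```text
unit x,y mm 51.1 -18.1 z 0.046919671804647366 F [ 0.3 -0.5  0.4] 6.8
```

View pics/s4.png

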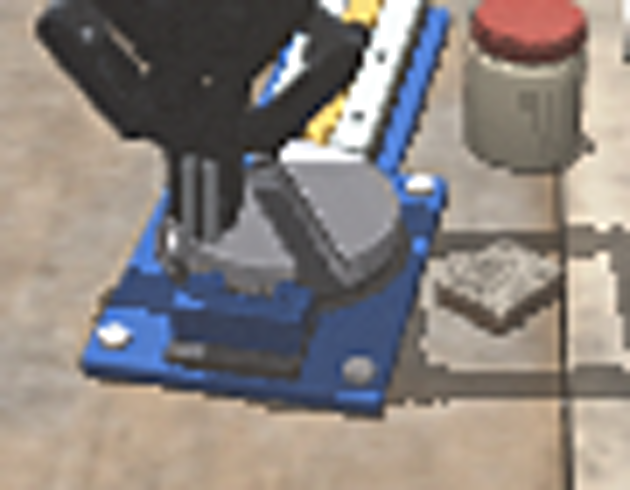

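The post is hidden behind the fingers (at (205,215)). The slot runs from about (345,275) to (270,180) in the crop.

```bash
python3 - <<'E'
import pickle
from h import *
from workcell import viewer
c=viewer.read_camera("side")
a=np.radians(82.1)
f=lambda x,y:ray(c,((x+.5)/7-.5+205,(y+.5)/7-.5+170),.03)[:2]
for p,q in(((345,275),(270,180)),((370,262),(288,165)),((335,275),(255,190))):
    d=f(*p)-f(*q);print(np.degrees(np.arctan2(d[1],d[0])-a)-180,f(*p),f(*q))
E
```

```text
-144.2136482452624 [0.47303605 0.06335927] [ 0.50788812 -0.00250276]
-143.2428580624324 [0.46371342 0.05357221] [ 0.50135036 -0.01472769]
-139.9712871865205 [0.47693574 0.06369667] [0.51340431 0.00562546]
```

{"name": "jog_arm", "arguments": {"commands": [{"travel": [-5,7,0],"rot": [0,0,0],"claw": 255},{"travel": [-5,1,0],"rot": [0,0,0],"claw": 255},{"travel": [-3,1.5,0],"rot": [0,0,0],"claw": 255},{"travel": [-3,2,0],"rot": [0,0,0],"claw": 255},{"travel": [-3,1,0],"rot": [0,0,0],"claw": 255}]}}

```text
time: 7.4
tool_pos: [0.54, 0.0416, 0.0474]
tcp_rot: [2.369, 2.063, 0.003]
wrist_force: [3.0, 4.8, -2.4]
width: 0.002
grip_force: 2.4
```

{"name": "jog_arm", "arguments": {"commands": [{"travel": [-3,1,0],"rot": [0,0,0],"claw": 255},{"travel": [-3,1,0],"rot": [0,0,0],"claw": 255},{"travel": [-3,1,0],"rot": [0,0,0],"claw": 255},{"travel": [-2,0,0],"rot": [0,0,0],"claw": 255},{"travel": [0,0,0],"rot": [0,0,0],"claw": 255}]}}

```text
time: 7.9
tool_pos: [0.5407, 0.0298, 0.0475]
tcp_rot: [2.368, 2.064, -0.0]
wrist_force: [1.6, 1.3, -0.0]
width: 0.002
grip_force: 1.0
```

```bash
python3 u.py;  python3 - <<'E'
from workcell import viewer
import cv2,pickle
c=viewer.read_camera("side");pickle.dump(c,open("s5.pkl","wb"))
cv2.imwrite("pics/s5.png",cv2.resize(c["color"][170:240,205:295],None,fx=7,fy=7,interpolation=cv2.INTER_CUBIC))
E
```

```text
unit x,y mm 20.9 -35.4 z 0.04747565227437249 F [ 1.6  1.3 -0. ] 7.9
```

View pics/s5.png

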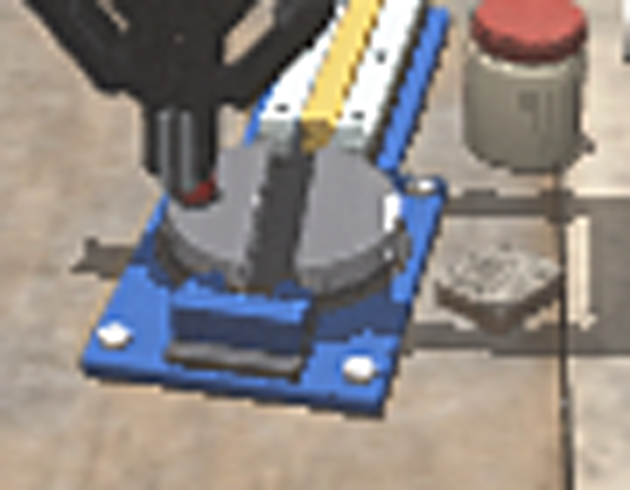

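The post (red at (200,188)) now leads the fingers, and the slot runs from (272,268) to (287,158). I'll measure how much turn is left.

```bash
python3 - <<'E'
import pickle
from h import *
c=pickle.load(open("s5.pkl","rb"));a=np.radians(82.1)
u=np.array([np.cos(a),np.sin(a)]);v=np.array([-u[1],u[0]])
g=cv2.cvtColor(c["color"],cv2.COLOR_BGR2GRAY).astype(int)
L=[];Rr=[]
for y in range(194,208):
    r=g[y,238:252];d=np.diff(r);l=238+d[:8].argmin()+.5;q=238+6+d[6:].argmax()+.5
    L.append((l,y));Rr.append((q,y))
for nm,P in(("L",L),("R",Rr)):
    W=np.array([ray(c,p,.03)[:2] for p in P])-[.5028,.0139];X=W@u*1e3;Y=W@v*1e3
    k=cv2.fitLine(np.c_[X,Y].astype(np.float32),cv2.DIST_HUBER,0,.01,.01).ravel();print(nm,np.degrees(np.arctan(k[1]/k[0])),k[3]-k[2]*k[1]/k[0],"\n",[p[0] for p in P])
f=lambda x,y:(ray(c,((x+.5)/7-.5+205,(y+.5)/7-.5+170),.03)[:2]-[.5028,.0139])*1e3
for p,q in(((247,270),(268,158)),((297,270),(306,158)),((272,268),(287,158))):
    d=f(*p)-f(*q);print(np.degrees(np.arctan2(d[1],d[0])-a), f(*p)@v,f(*q)@v)
E
```

```text
L 5.344877 -8.804363 
 [np.float64(242.5), np.float64(242.5), np.float64(241.5), np.float64(241.5), np.float64(241.5), np.float64(241.5), np.float64(240.5), np.float64(240.5), np.float64(240.5), np.float64(240.5), np.float64(240.5), np.float64(239.5), np.float64(239.5), np.float64(240.5)]
R 4.833495 11.390847 
 [np.float64(249.5), np.float64(249.5), np.float64(248.5), np.float64(248.5), np.float64(248.5), np.float64(248.5), np.float64(248.5), np.float64(247.5), np.float64(247.5), np.float64(247.5), np.float64(247.5), np.float64(247.5), np.float64(246.5), np.float64(246.5)]
6.947333761209812 -1.8350571013033454 -11.839507623605128
9.461653564026761 17.256941303277408 3.6990846766357928
8.127834474718245 7.407804610749545 -4.072984141800042
```

About 5° remains, so I'll push 3 mm more, then back off and lift.

{"name": "jog_arm", "arguments": {"commands": [{"travel": [-1.5,0,0],"rot": [0,0,0],"claw": 255},{"travel": [-1.5,0,0],"rot": [0,0,0],"claw": 255},{"travel": [0,0,0],"rot": [0,0,0],"claw": 255},{"travel": [0,0,0],"rot": [0,0,0],"claw": 255},{"travel": [5,0,0],"rot": [0,0,0],"claw": 255}]}}

```text
time: 8.45
tool_pos: [0.5399, 0.0314, 0.0469]
tcp_rot: [-2.368, -2.064, 0.003]
wrist_force: [0.9, 0.3, 0.6]
width: 0.001
grip_force: 0.0
```

{"name": "jog_arm", "arguments": {"commands": [{"travel": [10,0,-10],"rot": [0,0,0],"claw": 255},{"travel": [0,0,-40],"rot": [0,0,0],"claw": 255},{"travel": [0,0,-40],"rot": [0,0,0],"claw": 255},{"travel": [-45,0,-20],"rot": [0,0,0],"claw": 255},{"travel": [-48,0,0],"rot": [0,0,0],"claw": 255}]}}

```text
time: 8.95
tool_pos: [0.5327, -0.0498, 0.1627]
tcp_rot: [2.358, 2.066, 0.008]
wrist_force: [0.7, -1.0, -0.1]
width: -0.002
grip_force: 0.0
```

{"name": "jog_arm", "arguments": {"commands": [{"travel": [-48,0,0],"rot": [0,0,0],"claw": 255},{"travel": [-48,-10,0],"rot": [0,0,0],"claw": 255},{"travel": [-40,-24,0],"rot": [0,0,0],"claw": 255},{"travel": [0,0,0],"rot": [0,0,0],"claw": 255},{"travel": [0,0,0],"rot": [0,0,0],"claw": 255}]}}

```text
time: 9.45
tool_pos: [0.4768, -0.1806, 0.1576]
tcp_rot: [-2.37, -2.061, -0.0]
wrist_force: [0.6, 0.8, 0.1]
width: -0.007
grip_force: 0.0
```

```bash
python3 u.py;  python3 - <<'E'
from workcell import viewer
import cv2,pickle,numpy as np
c=viewer.read_camera("wrist");pickle.dump(c,open("w6.pkl","wb"));cv2.imwrite("pics/w6.png",c["color"])
E
```

```text
unit x,y mm -196.3 -0.9 z 0.15764889411096608 F [0.6 0.8 0.1] 9.45
```

View pics/w6.png

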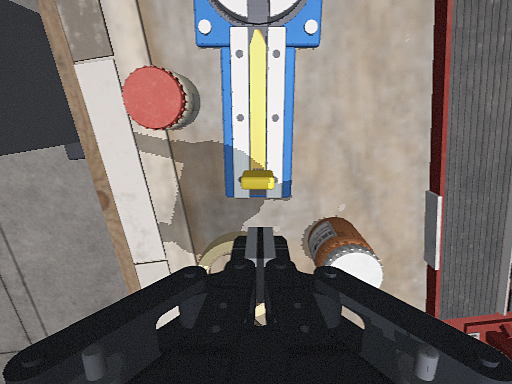

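The fingers stand behind the bar. The slot mouth (258,8) looks in line with the nose (258,32) and tab (258,180). I'll check the slot angle numerically in the side and top views.

```bash
python3 - <<'E'
from workcell import viewer
from h import *
a=np.radians(82.1);u=np.array([np.cos(a),np.sin(a)]);v=np.array([-u[1],u[0]]);D=np.array([.5028,.0139])
for n in("top","side"):
    c=viewer.read_camera(n)
    # dark pixels on the disc top plane
    S=np.arange(-44,45,1.);I=[]
    g=cv2.GaussianBlur(cv2.cvtColor(c["color"],cv2.COLOR_BGR2GRAY),(3,3),0).astype(np.float32)
    X,Y=np.meshgrid(S,np.arange(-25,26,1.))
    P=D+X[...,None]/1e3*u+Y[...,None]/1e3*v
    uv=np.array([px(c,[*p,.03]) for p in P.reshape(-1,2)],np.float32).reshape(*X.shape,2)
    J=cv2.remap(g,uv[...,0],uv[...,1],cv2.INTER_LINEAR)
    m=(J<(J.max()+J.min())/2)&(np.abs(X)<36)
    pts=np.c_[X[m],Y[m]].astype(np.float32)
    mids=[(x,Y[:,0][m[:,i]].mean(),m[:,i].sum()) for i,x in enumerate(S) if m[:,i].any()]
    M=np.array(mids);print(n,"slope deg, offset",np.degrees(np.arctan(np.polyfit(M[:,0],M[:,1],1)[0])),M[:,1].mean(),"widths",M[::8,2])
    cs=(200,160,270,225) if n=="top" else (215,165,275,230)
    for A,ce,r in blobs(c,(0,150,60),(8,255,255),cs,4)[1]:
        d=(ray(c,ce,.068 if n=="top" else .055)[:2]-D)*1e3;print(" red",A,ce.round(1),(d@u).round(1),(d@v).round(1))
E
```

```text
top slope deg, offset 1.1728433136402887 -0.4014084507042254 widths [19. 19. 19. 19. 19. 19. 19. 19. 19.]
 red 19 [254.6 175.6] 1.0 -33.5
side slope deg, offset 1.035707254369399 1.0549295774647887 widths [19. 18. 19. 19. 20. 19. 19. 20. 19.]
 red 11 [232.6 186.1] -18.6 -39.1
 red 4 [232.5 196.8] 36.3 -25.8
```

Aligned to within about 1°. Next I'll drop behind the tab and push.

{"name": "jog_arm", "arguments": {"commands": [{"travel": [-20,-1,0],"rot": [0,0,0],"claw": 255},{"travel": [0,0,45],"rot": [0,0,0],"claw": 255},{"travel": [0,0,45],"rot": [0,0,0],"claw": 255},{"travel": [0,0,30],"rot": [0,0,0],"claw": 255},{"travel": [0,0,0],"rot": [0,0,0],"claw": 255}]}}

```text
time: 10.1
tool_pos: [0.47, -0.1965, 0.0325]
tcp_rot: [-2.358, -2.061, 0.006]
wrist_force: [0.3, 0.3, -0.4]
width: -0.007
grip_force: 0.0
```

```bash
python3 u.py
```

```text
unit x,y mm -212.9 3.6 z 0.0325381754085146 F [ 0.3  0.3 -0.4] 10.1
```

{"name": "jog_arm", "arguments": {"commands": [{"travel": [0,3,-4],"rot": [0,0,0],"claw": 255},{"travel": [4,0,0],"rot": [0,0,0],"claw": 255},{"travel": [4,0,0],"rot": [0,0,0],"claw": 255},{"travel": [5,0,0],"rot": [0,0,0],"claw": 255},{"travel": [5,0,0],"rot": [0,0,0],"claw": 255}]}}

```text
time: 10.6
tool_pos: [0.4801, -0.1826, 0.0426]
tcp_rot: [2.366, 2.063, 0.001]
wrist_force: [-1.0, -0.9, -0.2]
width: -0.001
grip_force: 0.6
```

```bash
python3 u.py
```

```text
unit x,y mm -197.8 -4.5 z 0.04261063969512612 F [-1.  -0.9 -0.2] 10.6
```

{"name": "jog_arm", "arguments": {"commands": [{"travel": [4,-2,2],"rot": [0,0,0],"claw": 255},{"travel": [6,-2,2],"rot": [0,0,0],"claw": 255},{"travel": [6,0,0],"rot": [0,0,0],"claw": 255},{"travel": [6,0,0],"rot": [0,0,0],"claw": 255},{"travel": [6,0,0],"rot": [0,0,0],"claw": 255}]}}

```text
time: 11.1
tool_pos: [0.4785, -0.1535, 0.0369]
tcp_rot: [-2.367, -2.064, 0.001]
wrist_force: [-0.1, -1.7, 0.5]
width: 0.001
grip_force: 0.4
```

{"name": "jog_arm", "arguments": {"commands": [{"travel": [6,0,0],"rot": [0,0,0],"claw": 255},{"travel": [6,0,0],"rot": [0,0,0],"claw": 255},{"travel": [6,0,0],"rot": [0,0,0],"claw": 255},{"travel": [6,0,0],"rot": [0,0,0],"claw": 255},{"travel": [6,0,0],"rot": [0,0,0],"claw": 255}]}}

```text
time: 11.6
tool_pos: [0.483, -0.124, 0.0373]
tcp_rot: [-2.368, -2.065, 0.0]
wrist_force: [-0.2, -0.9, 0.3]
width: -0.002
grip_force: 0.4
```

```bash
python3 u.py
```

```text
unit x,y mm -139.3 0.6 z 0.037257506888271105 F [-0.2 -0.9  0.3] 11.6
```

{"name": "jog_arm", "arguments": {"commands": [{"travel": [6,0,0],"rot": [0,0,0],"claw": 255},{"travel": [6,0,0],"rot": [0,0,0],"claw": 255},{"travel": [6,0,0],"rot": [0,0,0],"claw": 255},{"travel": [6,0,0],"rot": [0,0,0],"claw": 255},{"travel": [6,0,0],"rot": [0,0,0],"claw": 255}]}}

```text
time: 12.1
tool_pos: [0.4871, -0.0943, 0.0373]
tcp_rot: [-2.368, -2.065, -0.0]
wrist_force: [0.5, -0.9, 0.3]
width: -0.005
grip_force: 0.4
```

{"name": "jog_arm", "arguments": {"commands": [{"travel": [5,0,0],"rot": [0,0,0],"claw": 255},{"travel": [5,0,0],"rot": [0,0,0],"claw": 255},{"travel": [5,0,0],"rot": [0,0,0],"claw": 255},{"travel": [5,0,0],"rot": [0,0,0],"claw": 255},{"travel": [5,0,0],"rot": [0,0,0],"claw": 255}]}}

```text
time: 12.6
tool_pos: [0.4906, -0.0697, 0.0373]
tcp_rot: [-2.368, -2.065, -0.0]
wrist_force: [0.3, -0.3, -0.6]
width: 0.001
grip_force: 0.4
```

{"name": "jog_arm", "arguments": {"commands": [{"travel": [2,0,0],"rot": [0,0,0],"claw": 255},{"travel": [2,0,0],"rot": [0,0,0],"claw": 255},{"travel": [2,0,0],"rot": [0,0,0],"claw": 255},{"travel": [1,0,0],"rot": [0,0,0],"claw": 255},{"travel": [1,0,0],"rot": [0,0,0],"claw": 255}]}}

```text
time: 13.1
tool_pos: [0.4916, -0.0621, 0.0373]
tcp_rot: [2.368, 2.065, -0.0]
wrist_force: [-0.6, -0.3, -0.2]
width: -0.003
grip_force: 0.4
```

```bash
python3 u.py
```

```text
unit x,y mm -76.8 0.6 z 0.037294090292157654 F [-0.6 -0.3 -0.2] 13.1
```

{"name": "jog_arm", "arguments": {"commands": [{"travel": [1,0,0],"rot": [0,0,0],"claw": 255},{"travel": [1,0,0],"rot": [0,0,0],"claw": 255},{"travel": [1,0,0],"rot": [0,0,0],"claw": 255},{"travel": [0.5,0,0],"rot": [0,0,0],"claw": 255},{"travel": [0,0,0],"rot": [0,0,0],"claw": 255}]}}

```text
time: 13.6
tool_pos: [0.4925, -0.0616, 0.0379]
tcp_rot: [2.363, 2.064, -0.004]
wrist_force: [-2.1, -13.6, 0.8]
width: -0.002
grip_force: 6.5
```

```bash
python3 u.py
```

```text
unit x,y mm -76.2 -0.2 z 0.037891058001417524 F [ -2.1 -13.6   0.8] 13.6
```

The force jumped to 14 N with the fingers stopped at the expected home position, so the nose has met the wall. I'll back away, rise and check.

{"name": "jog_arm", "arguments": {"commands": [{"travel": [-5,0,0],"rot": [0,0,0],"claw": 255},{"travel": [-20,0,0],"rot": [0,0,0],"claw": 255},{"travel": [-30,0,-20],"rot": [0,0,0],"claw": 255},{"travel": [-30,0,-40],"rot": [0,0,0],"claw": 255},{"travel": [-30,0,-40],"rot": [0,0,0],"claw": 255}]}}

```text
time: 14.1
tool_pos: [0.4752, -0.1727, 0.1374]
tcp_rot: [-2.366, -2.063, 0.001]
wrist_force: [0.9, -0.3, -0.5]
width: 0.0
grip_force: 0.0
```

{"name": "jog_arm", "arguments": {"commands": [{"travel": [-45,0,-15],"rot": [0,0,0],"claw": 255},{"travel": [-45,0,0],"rot": [0,0,0],"claw": 255},{"travel": [-45,0,0],"rot": [0,0,0],"claw": 255},{"travel": [0,0,0],"rot": [0,0,0],"claw": 255},{"travel": [0,0,0],"rot": [0,0,0],"claw": 255}]}}

```text
time: 14.6
tool_pos: [0.4576, -0.3068, 0.152]
tcp_rot: [-2.37, -2.061, -0.001]
wrist_force: [0.6, 0.4, 0.6]
width: 0.0
grip_force: 0.0
```

```bash
python3 - <<'E'
from workcell import viewer
from h import *
c=viewer.read_camera("top");s=viewer.read_camera("side")
a=cv2.resize(c["color"][155:225,205:345],(798,399),interpolation=cv2.INTER_CUBIC)
b=cv2.resize(s["color"][150:240,205:325],(266,200),interpolation=cv2.INTER_CUBIC)
o=np.zeros((600,798,3),np.uint8);o[:399]=a;o[400:,:266]=b;cv2.imwrite("pics/f.png",o)
E
```

```text
(no output)
```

View pics/f.png

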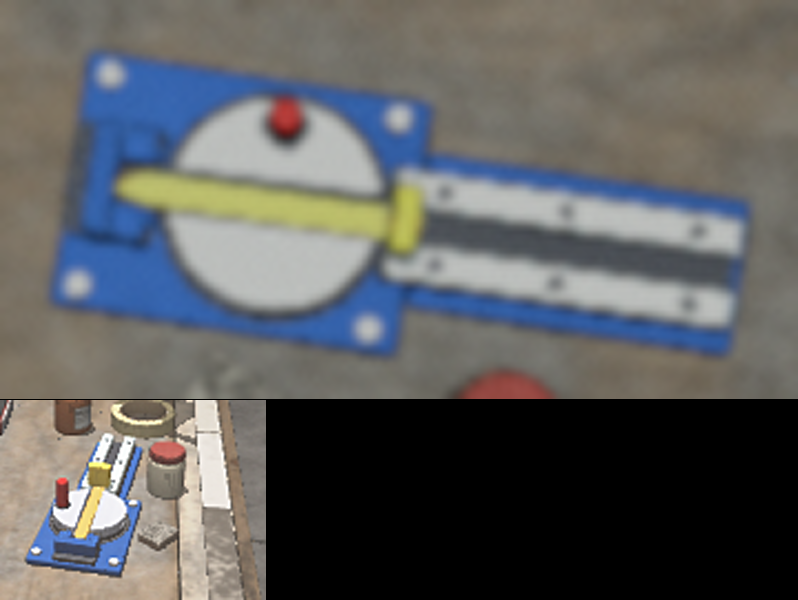

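The bar passes through the slot with its nose tip at (117,187), about 71 mm from the disc axis and against the keeper's end wall. The post stands at (285,115), and the jars have not moved.

```bash
python3 -c "
from workcell import workorder;print(workorder.finish_job())"
```

```text
the job is handed in; nothing more can be done
None
```

The spindle is locked and the job is handed in at about 15 s of the 45 s: slot in line to about 1°, bar through it with its nose against the keeper's end wall; on the first try the fingers slid off the post and pressed on it with about 40 N at the wrist before I backed off.

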